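# Dock a soil sample tin along the fence rail

### The job

Push the big round sample tin up against the metal fence rail, at the end away from the stop, then keep it on the bench and against the rail while you slide it along to the clamped stop. Feel for the stop: press the tin home against it gently, steadily for a second at about 10 newtons, never over 25 newtons because the thin tin dents, so that the stop's little contact pin is pushed in; then let go and leave the tin resting there with the pin still in. Leave the other things on the bench alone.

Things in the scene. Friction and masses are not known exactly. Their poses are not given: they have to be found in the camera images.
- tin: the big round lidded bare-metal sample tin, upright, too wide to grip: 90 mm in diameter, 46 mm high, side wall straight up to 42 mm, 280 to 460 g, dents above 25 N. Origin at the centre of its underside, z up; x and y turn with it. Starts 20 to 55 mm clear of the rail, at the end away from the stop. Sliding takes 1 to 5 N, in jerks up to 10 N
- fence: straight metal fence rail fixed to the bench: 520 mm long, 32 mm high, 12 mm thick, with a 6 mm high foot behind (42 mm deep in all). Origin at bench level on the middle of its upright guiding face; y along the rail towards the stop, x into the rail, away from the tin, z up. The tin touches the face when its centre is at x = -0.045 in this frame
- stop_zone (a point): mid-point, at bench level on the rail's face, of where the dark steel stop block may be clamped: its flat front face (looking to the rail's -y) lies anywhere within 45 mm either way along y, not measured: feel for it. Block 30 mm along y, 5 to 90 mm out from the face, 43 mm high (64 at its black knob on the rail). It is rigid: force rises about 20 N per mm
- pin (a joint): small brass contact pin, 12 mm across, in the stop block's front face, 45 mm out from the rail's face, 22 mm above the bench. Value in m: 0 = out (4 mm proud of the block), 0.004 = pushed in flush. A weak spring (0.2 to 0.5 N) pushes it out; the tin's friction on the bench holds against it
- small_tin_a: one of two small bare-metal lidded tins, 50 mm in diameter, 33 mm high, standing on the robot's side of the sliding lane; origin at the centre of its underside; a bystander, leave alone
- small_tin_b: one of two small bare-metal lidded tins, 50 mm in diameter, 33 mm high, standing on the robot's side of the sliding lane; origin at the centre of its underside; a bystander, leave alone
- sieve: round open steel pan, 100 mm in diameter, 45 mm high, beyond the rail; origin at the centre of its underside; a bystander
- wash_bottle: white plastic wash bottle, 76 mm in diameter, about 205 mm high with a bent spout, beyond the rail; origin at the centre of its underside; a bystander
- spatula: spatula, 200 mm long, lying on the bench to the robot's left along its own x; a bystander
- dish: white ceramic dish, 90 mm in diameter, 22 mm high, to the robot's right; origin at the centre of its underside; a bystander
Mind the look-alikes: they are no part of the job. Leave any orange look-alike of the tin alone.

How it is judged:
By the outcome, as a careful person would: the job done as asked, in the order asked, and still so for the second after the job is handed in, with the robot touching nothing.
It also fails if it takes over 72 s, if anything falls off the work surface, if the arm or the gripper's body presses on something with over 40 N, if the wrist force passes 120 N, or if a joint passes its speed limit or range.

### The arm

A 6-joint arm with a two-finger parallel gripper is mounted at the origin on the work surface. World frame = base frame: x ahead of the robot, y to its left, z up, the work surface at z = 0. Lengths are in m, angles in rad, forces in N, time in s.
With the tool pointing down it reaches from about 0.325 to 0.775 m from the base axis. Payload 5.5 kg.
Tool frame: the origin (TCP) lies at the very end of the fingers, on their centre line; the grasp point (between the pads) lies 19 mm behind it; z points along the fingers, y is the line along which they close (so a half turn about z gives the same grasp; the last joint's range is limited). The gripper opens to 88 mm and grips with 3 to 60 N. Pads are 20 mm wide; open, the fingers measure 115 mm over their backs; the gripper's body (75 mm by 178 mm) begins 61 mm behind the grasp point.
Start: joints at [1.278, 0.091, 1.231, -0, 1.82, -0.057], TCP at [0.14, 0.583, 0.223] pointing down, gripper open.
Joint ranges: [-2.87, 2.87], [-0.86, 2.18], [0.17, 2.46], [-1.51, 4.65], [0.06, 2.69], [-2.65, 2.65]. Speed limits (rad/s): [2.57, 2.57, 3.01, 3.14, 3.14, 3.14].

### API

Orientations are given as a rotation vector (axis times angle).
In Python, from rig import arm gives the robot as it stands. The module is installed in compiled form; this text tells all that it offers.
- The arm moves only by the tool apply_moves, never from a script. Its argument "deltas" is a list of rows, each a list of 3 entries, a list of its own where there are three numbers: the closure, from 0 (fully open) to 1 (shut), then the shift along the world's x, y, z as a fraction of full scale, then the turn, a rotation vector about the world's x, y, z as a fraction of full scale. In form: [[claw, [x, y, z], [rx, ry, rz]], ...]. A call has 1 to 5 rows; each row shifts and turns the commanded pose from where the row before left it; what a row does not reach is not made up. Full scale, the value 1, is 0.6 m for a shift and 90 degrees for a turn. A row lasts 1/8 s, in which the tool goes at most 62.5 mm and 10.7 degrees, less where a joint would pass 70% of its speed; a pose out of reach is approached as far as the arm can. A call with a number of a shift or a turn outside -1 to 1 is refused whole. A call with a gripper value outside its range is refused whole. The fingers move at their own pace and stop on an object; "newtons" is the grip in N (left out, the last holds). Time passes only in rows, so rows that do not move let the fingers close. It gives the time, the measured TCP pose, the force, the opening and the grip force at its end, in the units of the state.
- arm.sense(): the state, without advancing time (a new reading comes with each control period).
- arm.grab_frame(name): name is "side" or "top"; returns (picture, depth): 384x512x3 uint8, red, green, blue; 384x512 float32, m along the optical axis (not along the pixel's ray), 0 where there is no reading.
- arm.get_calibration(name): a dict with "fx", "fy", "cx", "cy" (pixels), "R" (3x3) and "t" (3): a world point X has camera coordinates R X + t. Camera axes: x right, y down, z forward; pixel columns grow to the right and rows downward; lengths in m; the calibration is good to about 2 mm. A picture is of the moment at which its call begins. get_calibration takes no time and is no camera call.
- arm.job_done(): hands the job in; it is judged then, once.
The state is a dict: "time": time; "joint_positions": joint angles; "qvel": joint speeds; "joint_torque": joint torques, N m; "eef_pos": TCP position; "eef_rot": TCP orientation; "force": force on the tool from outside, world axes, zero at the start; "torque": the same for the moment, N m; "gripper_width": finger opening in m; "grip_force": force on a finger pad.
Only numpy, scipy, OpenCV 4.12 (cv2) and the standard library are available. Lean on these libraries where they do the work, as an engineer would, in place of code of your own. Each camera call takes 0.05 s, during which the arm holds its last target. There are 200 camera calls.

## Working session

There is one attempt and no reset: what is moved stays moved. The work goes in short steps, Python scripts to look and compute and a tool call to move; the robot and the scene stay as the last step left them, time stands still between calls to the robot, and variables do not carry over. Pictures are saved under pics/ and viewed, at most 10 in all, crops included, and the job is handed in when it is done.

Besides the shell and the picture viewer there is one more tool, called after "Request:" as a command line: name --argument value ..., lists and objects as JSON in quotes. apply_moves: Moves the arm, as the interface text tells. Its arguments: {"type":"object","properties":{"deltas":{"type":"array"},"newtons":{"type":"number"}},"required":["deltas"]}

```bash
mkdir -p pics; cat > h.py <<'E'
import numpy as np, cv2
from rig import arm
def grab(n,tag):
    p,d=arm.grab_frame(n); cv2.imwrite(f'pics/{tag}.png',p[...,::-1]); np.save(f'pics/{tag}.npy',d); return p,d
def world(n,d):
    c=arm.get_calibration(n); v,u=np.mgrid[:384,:512]
    P=np.stack([(u-c['cx'])/c['fx']*d,(v-c['cy'])/c['fy']*d,d],-1)
    return (P-c['t'])@c['R']   # R^T (P-t)
E
python3 - <<'E'
from h import *
for n in('top','side'):
    grab(n,n+'0'); c=arm.get_calibration(n); print(n,c['fx'],-c['R'].T@c['t'],c['R'].round(2).tolist())
s=arm.sense(); print({k:np.round(v,3).tolist() for k,v in s.items()})
E
```

```text
top 407.3452764909471 [ 0.37587712 -0.02071807  1.16291658] [[0.02, -1.0, 0.01], [-0.99, -0.02, -0.14], [0.14, -0.01, -0.99]]
side 448.94109687885293 [ 0.37196614 -1.16673691  0.8935708 ] [[0.99, -0.14, 0.01], [-0.08, -0.59, -0.81], [0.12, 0.8, -0.59]]
{'time': 0.1, 'joint_positions': [1.278, 0.092, 1.232, 0.0, 1.82, -0.057], 'qvel': [-0.001, -0.002, -0.004, -0.0, -0.001, -0.0], 'joint_torque': [0.002, -44.786, -40.757, 0.07, 0.028, -0.0], 'eef_pos': [0.14, 0.583, 0.222], 'eef_rot': [-0.369, -3.119, 0.003], 'force': [-0.611, 0.237, 0.232], 'torque': [-0.046, -0.0, -0.011], 'grip_force': 0.0, 'gripper_width': 0.088}
```

View pics/top0.png

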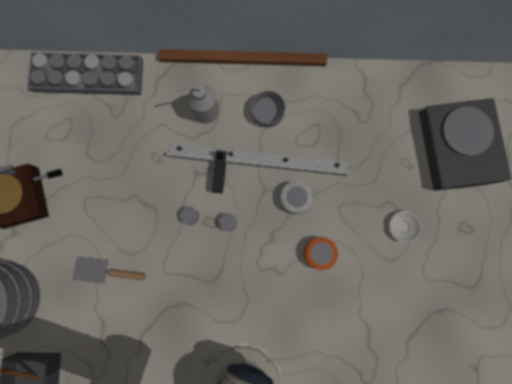

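View pics/side0.png

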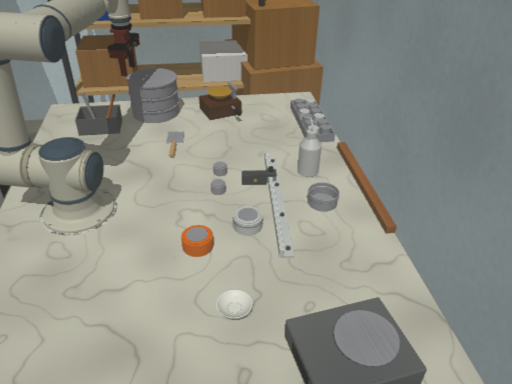

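The top view shows the big tin at (296,197), the rail from (165,150) to (345,171) and the stop at (219,172). The small tins are at (189,215) and (227,222), and the orange look-alike is at (321,253).

```bash
python3 - <<'E'
from h import *
d=np.load('pics/top0.npy'); W=world('top',d)
def box(u0,u1,v0,v1,zl,zh):
    P=W[v0:v1,u0:u1].reshape(-1,3); return P[(P[:,2]>zl)&(P[:,2]<zh)]
for n,b in dict(tin=(275,318,177,220,.035,.06),A=(175,202,204,226,.02,.045),B=(214,240,210,234,.02,.045),orange=(300,342,233,273,.03,.06),stop=(208,230,165,195,.033,.05),knob=(208,230,145,195,.053,.08)).items():
    P=box(*b); c,r=cv2.minEnclosingCircle(P[:,:2].astype(np.float32)); print(n,len(P),np.round(c,4),round(r,4),P.min(0).round(3),P.max(0).round(3), P.mean(0).round(4))
P=np.vstack([box(168,205,140,170,.024,.04),box(232,350,145,182,.024,.04)])
# rail top
r=cv2.fitLine(P[:,:2].astype(np.float32),cv2.DIST_HUBER,0,.001,.001).ravel()
t=r[:2]*np.sign(r[1]); n=np.array([t[1],-t[0]]); n*=np.sign(n[0]);q=(P[:,:2]-r[2:])
print('rail',t,n,r[2:],len(P),np.percentile(q@n,[2,10,50,90,98]),(q@t).min(),(q@t).max(), np.degrees(np.arctan2(-t[0],t[1])))
o=r[2:]-.006*n
for nm,b in dict(tin=(275,318,177,220,.035,.06),A=(175,202,204,226,.02,.045),B=(214,240,210,234,.02,.045),stop=(208,230,165,195,.033,.05)).items():
    Q=box(*b)[:,:2]-o; a=np.c_[Q@n,Q@t]; print(nm,np.percentile(a,[3,50,97],axis=0).round(4).tolist())
E
```

```text
tin 804 [ 0.5172 -0.1395] 0.0449 [ 0.473 -0.182  0.036] [ 0.56  -0.095  0.051] [ 0.5167 -0.1388  0.0445]
A 254 [0.4597 0.159 ] 0.0249 [0.437 0.135 0.022] [0.484 0.183 0.038] [0.4595 0.1581 0.0315]
B 255 [0.4444 0.0506] 0.0248 [0.42  0.028 0.022] [0.467 0.075 0.038] [0.444  0.0505 0.0318]
orange 875 [ 0.3636 -0.2087] 0.0452 [ 0.32  -0.253  0.031] [ 0.407 -0.164  0.053] [ 0.3638 -0.2077  0.0444]
stop 293 [0.5641 0.0794] 0.0394 [0.527 0.063 0.033] [0.6   0.097 0.049] [0.5636 0.0797 0.0425]
knob 36 [0.6244 0.0754] 0.0087 [0.617 0.068 0.056] [0.633 0.082 0.067] [0.6237 0.075  0.0627]
rail [0.08325687 0.99652815] [ 0.99652815 -0.08325687] [ 0.6117789  -0.05027463] 708 [-0.00572652 -0.00497988 -0.00013409  0.00541871  0.00639995] -0.23799721216143935 0.2754049176709859 -4.7757955
tin [[-0.1198, -0.1343], [-0.0814, -0.0962], [-0.0422, -0.0574]]
A [[-0.1843, 0.1736], [-0.1631, 0.1947], [-0.1417, 0.2167]]
B [[-0.1908, 0.0651], [-0.1698, 0.0864], [-0.1479, 0.108]]
stop [[-0.0876, 0.1115], [-0.0531, 0.1255], [-0.0172, 0.1399]]
```

Request:
apply_moves --deltas '[[1,[0.058,-0.069,0],[0,0,-0.113]],[1,[0.058,-0.069,0],[0,0,-0.113]],[1,[0.058,-0.069,0],[0,0,-0.113]],[1,[0.058,-0.069,0],[0,0,-0.113]],[1,[0.058,-0.069,0],[0,0,-0.113]]]' --newtons 20

```text
time: 0.72
eef_pos: [0.3149, 0.3749, 0.2222]
eef_rot: [-1.681, -2.654, 0.001]
force: [0.3, 0.4, -0.4]
gripper_width: 0.0414
grip_force: 0.0
```

Request:
apply_moves --deltas '[[1,[0.058,-0.069,0],[0,0,-0.113]],[1,[0.058,-0.069,0],[0,0,-0.113]],[1,[0.058,-0.069,0],[0,0,-0.113]],[1,[0,-0.09,0],[0,0,0]],[1,[0,-0.09,0],[0,0,0]]]'

```text
time: 1.35
eef_pos: [0.4185, 0.1425, 0.2219]
eef_rot: [-2.314, -2.125, 0.002]
force: [0.7, -0.4, -0.6]
gripper_width: 0.0006
grip_force: 0.0
```

Request:
apply_moves --deltas '[[1,[0.014,-0.0915,0],[0,0,0]],[1,[0,-0.0915,0],[0,0,0]],[1,[0,-0.0915,0],[0,0,0]],[1,[0,-0.0915,0],[0,0,0]],[1,[0,-0.0915,0],[0,0,0]]]'

```text
time: 1.98
eef_pos: [0.4265, -0.132, 0.2223]
eef_rot: [-2.314, -2.125, -0.0]
force: [1.1, -0.2, -0.2]
gripper_width: 0.0003
grip_force: 0.0
```

Request:
apply_moves --deltas '[[1,[0,0,-0.085],[0,0,0]],[1,[0,0,-0.085],[0,0,0]],[1,[0,0,-0.085],[0,0,0]],[1,[0,0,-0.06],[0,0,0]],[1,[0,0,-0.03],[0,0,0]]]'

```text
time: 2.6
eef_pos: [0.4256, -0.1298, 0.0131]
eef_rot: [-2.311, -2.123, 0.003]
force: [0.6, -0.3, 0.6]
gripper_width: 0.0006
grip_force: 0.0
```

Request:
apply_moves --deltas '[[1,[0.01,-0.0008,0],[0,0,0]],[1,[0.01,-0.0008,0],[0,0,0]],[1,[0.01,-0.0008,0],[0,0,0]],[1,[0.01,-0.0008,0],[0,0,0]],[1,[0.008,-0.0007,0],[0,0,0]]]'

```text
time: 3.22
eef_pos: [0.4565, -0.1327, 0.016]
eef_rot: [2.313, 2.125, 0.0]
force: [-0.3, 0.3, 0.2]
gripper_width: 0.0007
grip_force: 0.0
```

Request:
apply_moves --deltas '[[1,[0.006,-0.0005,0],[0,0,0]],[1,[0.006,-0.0005,0],[0,0,0]],[1,[0.006,-0.0005,0],[0,0,0]],[1,[0.006,-0.0005,0],[0,0,0]],[1,[0.006,-0.0005,0],[0,0,0]]]'

```text
time: 3.85
eef_pos: [0.4738, -0.1341, 0.0155]
eef_rot: [-2.314, -2.125, 0.0]
force: [-2.0, 0.6, 0.6]
gripper_width: 0.0005
grip_force: 1.0
```

```bash
cat > tin.py <<'E'
from h import *
import sys
o=np.array([.6058,-.0498]);n=np.array([.9965,-.0833]);t=np.array([.0833,.9965])
p,d=grab('top',sys.argv[1]); W=world('top',d)
s=arm.sense(); e=s['eef_pos'];F=s['force']
print('tool xt',((e[:2]-o)@n).round(4),((e[:2]-o)@t).round(4),'z',e[2].round(4) if hasattr(e[2],'round') else e[2],'Fn,Ft',np.dot(F[:2],n).round(1),np.dot(F[:2],t).round(1))
Q=W[...,:2]-o;a=Q@n;b=Q@t
m=(a>-.15)&(a<-.001)&(b<.105)&(b>-.2)&(W[...,2]>.038)&(W[...,2]<.052)
P=np.c_[a[m],b[m]]; print(len(P),np.percentile(P,[2,50,98],axis=0).round(4).tolist())
# robust fixed-radius fit to rim
from scipy.optimize import least_squares
c=np.median(P,0)
h=cv2.convexHull((P*1e4).astype(np.float32))[:,0]/1e4
r=least_squares(lambda x:np.hypot(*(h-x).T)-.0445,c,loss='soft_l1',f_scale=.001); print('tin',r.x.round(4),np.sqrt(r.cost).round(4))
E
python3 tin.py t1
```

```text
tool xt -0.124 -0.095 z 0.0156 Fn,Ft -1.3 -0.6Traceback (most recent call last):
  File "tin.py", line 9, in <module>
    P=np.c_[a[m],b[m]]; print(len(P),np.percentile(P,[2,50,98],axis=0).round(4).tolist())
                                     ~~~~~~~~~~~~~^^^^^^^^^^^^^^^^^^^^
    return _quantile_unchecked(
        a, q, axis, out, overwrite_input, method, keepdims, weights)
    return _ureduce(a,
                    func=_quantile_ureduce_func,
    ...<5 lines>...
                    overwrite_input=overwrite_input,
                    method=method)
    r = func(a, **kwargs)
    result = _quantile(arr,
                       quantiles=q,
    ...<2 lines>...
                       out=out,
                       weights=wgt)
    slices_having_nans = np.isnan(arr[-1, ...])
                                  ~~~^^^^^^^^^
IndexError: index -1 is out of bounds for axis 0 with size 0
```

```bash
python3 - <<'E'
from h import *
p,d=grab('side','s1'); cv2.imwrite('pics/s1c.png',cv2.resize(p[130:290,150:350,::-1],None,fx=4,fy=3.75))
E
```

```text
(no output)
```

View pics/s1c.png

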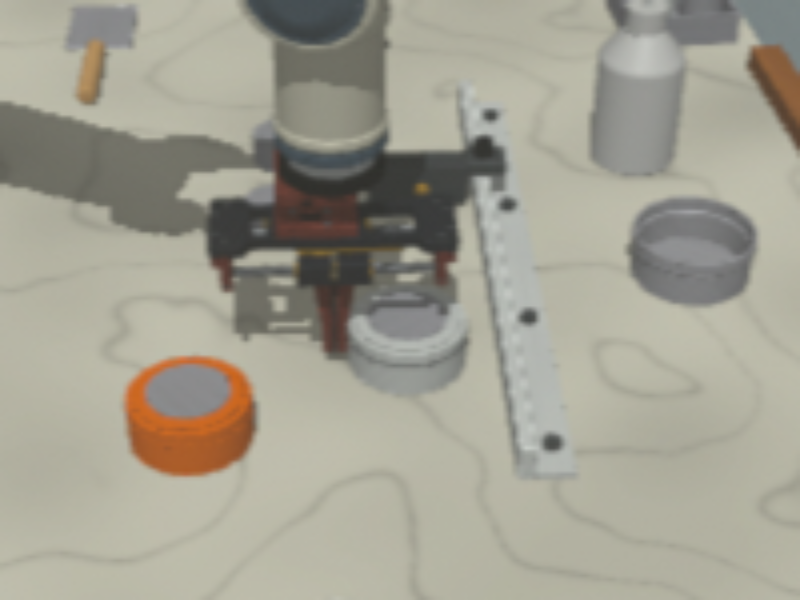

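The tin's wall is touching the finger at crop (345,335), with the rail still clear. I'll measure the tin from the side camera.

```bash
cat > tin.py <<'E'
from h import *
import sys
from scipy.optimize import least_squares
o=np.array([.6058,-.0498]);n=np.array([.9965,-.0833]);t=np.array([.0833,.9965])
s=arm.sense(); e=np.array(s['eef_pos']);F=np.array(s['force'])
x=(e[:2]-o)@n;y=(e[:2]-o)@t
print('t',round(s['time'],2),'tool xt',x.round(4),y.round(4),'Fn,Ft',(F[:2]@n).round(1),(F[:2]@t).round(1))
p,d=grab('side',sys.argv[1]); W=world('side',d)
Q=W[...,:2]-o;a=Q@n;b=Q@t;g=[float(v) for v in sys.argv[2:4]]
m=(np.hypot(a-g[0],b-g[1])<.06)&(W[...,2]>.008)&(W[...,2]<.04)&(b<g[1]-.015)&(a<-.003)
P=np.c_[a[m],b[m]]   # front wall
r=least_squares(lambda c:np.hypot(*(P-c).T)-.045,g,loss='soft_l1',f_scale=.001); print('tin',len(P),r.x.round(4),np.median(abs(r.fun)).round(4))
E
python3 tin.py t2 -.075 -.096
python3 - <<'E'
from h import *
# reference: same fit on the initial side image
import runpy,sys
from scipy.optimize import least_squares
o=np.array([.6058,-.0498]);n=np.array([.9965,-.0833]);t=np.array([.0833,.9965])
W=world('side',np.load('pics/side0.npy'));Q=W[...,:2]-o;a=Q@n;b=Q@t;g=[-.0815,-.096]
m=(np.hypot(a-g[0],b-g[1])<.06)&(W[...,2]>.008)&(W[...,2]<.04)&(b<g[1]-.015)&(a<-.003);P=np.c_[a[m],b[m]]
r=least_squares(lambda c:np.hypot(*(P-c).T)-.045,g,loss='soft_l1',f_scale=.001);print('ref',len(P),r.x.round(4))
m=(b>-.2)&(b<-.0)&(a>-.01)&(a<.02)&(W[...,2]>.03)&(W[...,2]<.036);print('rail top a',np.percentile(a[m],[2,50,98]))
E
```

```text
t 3.95 tool xt -0.1241 -0.095 Fn,Ft -0.5 -0.2
tin 241 [-0.0716 -0.0977] 0.0011
ref 239 [-0.0837 -0.0975]
rail top a [-0.00313157  0.00324712  0.00889257]
```

Request:
apply_moves --deltas '[[1,[0.006,-0.0005,0],[0,0,0]],[1,[0.006,-0.0005,0],[0,0,0]],[1,[0.006,-0.0005,0],[0,0,0]],[1,[0.006,-0.0005,0],[0,0,0]],[1,[0.005,-0.0004,0],[0,0,0]]]'

```text
time: 4.62
eef_pos: [0.4914, -0.1356, 0.0156]
eef_rot: [-2.314, -2.125, 0.0]
force: [-2.4, -0.0, 0.3]
gripper_width: 0.0006
grip_force: 0.9
```

Request:
apply_moves --deltas '[[1,[0.002,-0.0002,0],[0,0,0]],[1,[0.002,-0.0001,0],[0,0,0]]]'

```text
time: 4.88
eef_pos: [0.4936, -0.1357, 0.0156]
eef_rot: [-2.314, -2.125, 0.0]
force: [-2.8, 0.4, -0.3]
gripper_width: 0.0007
grip_force: 0.8
```

```bash
python3 tin.py t3 -.055 -.096
```

```text
t 4.88 tool xt -0.1046 -0.095 Fn,Ft -2.8 0.2
tin 242 [-0.0522 -0.0977] 0.0012
```

Request:
apply_moves --deltas '[[1,[0.0015,-0.0001,0],[0,0,0]],[1,[0.0015,-0.0001,0],[0,0,0]],[1,[0.001,-0.0001,0],[0,0,0]]]'

```text
time: 5.3
eef_pos: [0.496, -0.1359, 0.0156]
eef_rot: [-2.314, -2.125, -0.0]
force: [-1.9, 0.3, -0.9]
gripper_width: 0.0006
grip_force: 0.8
```

Request:
apply_moves --deltas '[[1,[0.001,-0.0001,0],[0,0,0]],[1,[0.001,-0.0001,0],[0,0,0]]]'

```text
time: 5.55
eef_pos: [0.4972, -0.136, 0.0156]
eef_rot: [-2.314, -2.125, 0.0]
force: [-2.1, 0.4, 0.4]
gripper_width: 0.0004
grip_force: 0.7
```

Request:
apply_moves --deltas '[[1,[0.001,-0.0001,0],[0,0,0]],[1,[0.001,-0.0001,0],[0,0,0]]]'

```text
time: 5.8
eef_pos: [0.4983, -0.1362, 0.0156]
eef_rot: [-2.314, -2.125, 0.0]
force: [-2.6, 0.6, -0.2]
gripper_width: 0.0003
grip_force: 1.6
```

Request:
apply_moves --deltas '[[1,[0.001,-0.0001,0],[0,0,0]]]'

```text
time: 5.92
eef_pos: [0.4984, -0.1362, 0.0156]
eef_rot: [-2.313, -2.124, 0.002]
force: [-5.7, 1.2, 3.6]
gripper_width: 0.0001
grip_force: 3.2
```

```bash
python3 tin.py t4 -.05 -.096
```

```text
t 5.92 tool xt -0.0999 -0.095 Fn,Ft -5.8 0.8
tin 240 [-0.0479 -0.0976] 0.001
```

Request:
apply_moves --deltas '[[1,[-0.0415,0.0035,0],[0,0,0]],[1,[-0.0051,-0.061,0],[0,0,-0.0833]],[1,[-0.0051,-0.061,0],[0,0,-0.0833]],[1,[0.0503,-0.0042,0],[0,0,0]],[1,[0.0503,-0.0042,0],[0,0,0]]]'

```text
time: 6.6
eef_pos: [0.5296, -0.2134, 0.0162]
eef_rot: [2.571, 1.802, 0.002]
force: [-0.6, 0.2, 0.1]
gripper_width: 0.001
grip_force: 0.0
```

```bash
python3 tin.py t5 -.048 -.096; python3 -c "
from h import *
s=arm.sense();print(s['eef_pos'],s['eef_rot'])
p,d=grab('top','t5t'); W=world('top',d)
p=cv2.imread('pics/t5.png');cv2.imwrite('pics/t5c.png',cv2.resize(p[130:290,150:350],None,fx=4,fy=3.75))"
```

```text
t 6.6 tool xt -0.0623 -0.1694 Fn,Ft -0.6 0.2
tin 151 [-0.0479 -0.0979] 0.001
[ 0.53241654 -0.21314708  0.01602183] [2.56914658 1.80253814 0.00495134]
```

View pics/t5c.png

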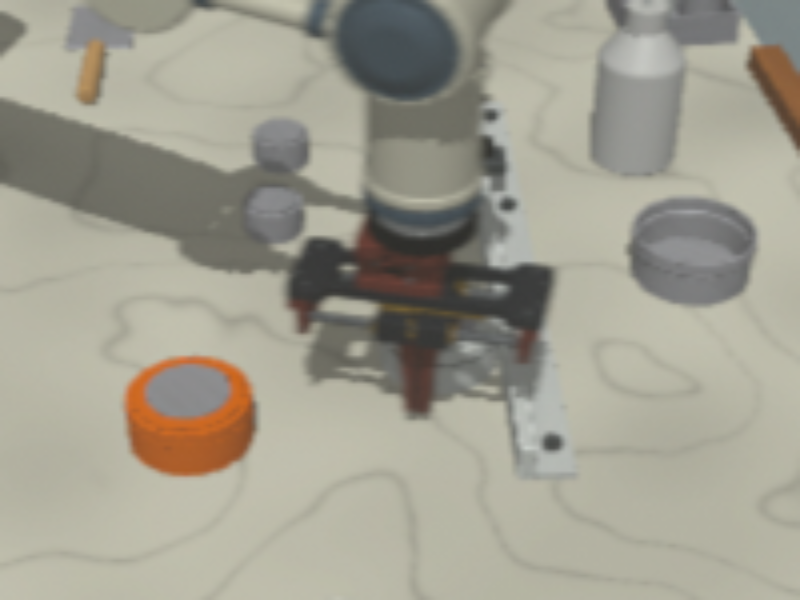

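The picture shows the closed finger behind the tin at crop (415,405), with the tin against the rail. Next I'll slide it along.

Request:
apply_moves --deltas '[[1,[0.0006,0.007,0],[0,0,0]],[1,[0.0006,0.007,0],[0,0,0]],[1,[0.0006,0.007,0],[0,0,0]],[1,[0.0005,0.006,0],[0,0,0]],[1,[0.0005,0.006,0],[0,0,0]]]'

```text
time: 7.32
eef_pos: [0.5297, -0.1929, 0.0159]
eef_rot: [2.571, 1.804, -0.002]
force: [-2.0, -3.8, 0.3]
gripper_width: 0.0008
grip_force: 1.7
```

Request:
apply_moves --deltas '[[1,[0.0005,0.006,0],[0,0,0]],[1,[0.0005,0.006,0],[0,0,0]],[1,[0.0005,0.006,0],[0,0,0]],[1,[0.0005,0.006,0],[0,0,0]],[1,[0.0005,0.006,0],[0,0,0]]]'

```text
time: 7.95
eef_pos: [0.5316, -0.1745, 0.0158]
eef_rot: [2.571, 1.805, -0.0]
force: [-3.8, -4.0, 2.3]
gripper_width: 0.0001
grip_force: 2.5
```

```bash
python3 tin.py t6 -.048 -.080
```

```text
t 7.95 tool xt -0.0636 -0.1305 Fn,Ft -3.5 -4.3
tin 166 [-0.0481 -0.0765] 0.0012
```

Request:
apply_moves --deltas '[[1,[0.0006,0.0075,0],[0,0,0]],[1,[0.0006,0.0075,0],[0,0,0]],[1,[0.0006,0.0075,0],[0,0,0]],[1,[0.0006,0.0075,0],[0,0,0]],[1,[0.0006,0.0075,0],[0,0,0]]]'

```text
time: 8.62
eef_pos: [0.5334, -0.1519, 0.0158]
eef_rot: [2.571, 1.805, -0.0]
force: [-3.0, -5.3, 3.4]
gripper_width: 0.0004
grip_force: 2.5
```

Request:
apply_moves --deltas '[[1,[0.0006,0.0075,0],[0,0,0]],[1,[0.0006,0.0075,0],[0,0,0]],[1,[0.0006,0.0075,0],[0,0,0]],[1,[0.0006,0.0075,0],[0,0,0]],[1,[0.0006,0.0075,0],[0,0,0]]]'

```text
time: 9.25
eef_pos: [0.5351, -0.1293, 0.0157]
eef_rot: [2.571, 1.805, -0.0]
force: [-2.7, -4.8, 3.4]
gripper_width: 0.0006
grip_force: 2.4
```

```bash
python3 tin.py t7 -.048 -.033
```

```text
t 9.25 tool xt -0.0638 -0.0851 Fn,Ft -2.3 -5.0
tin 161 [-0.0477 -0.031 ] 0.0012
```

Request:
apply_moves --deltas '[[1,[0.0006,0.0075,0],[0,0,0]],[1,[0.0006,0.0075,0],[0,0,0]],[1,[0.0006,0.0075,0],[0,0,0]],[1,[0.0006,0.0075,0],[0,0,0]],[1,[0.0006,0.0075,0],[0,0,0]]]'

```text
time: 9.93
eef_pos: [0.5369, -0.1068, 0.0156]
eef_rot: [-2.571, -1.805, 0.0]
force: [-2.1, -4.2, 3.8]
gripper_width: 0.0002
grip_force: 2.4
```

Request:
apply_moves --deltas '[[1,[0.0006,0.0075,0],[0,0,0]],[1,[0.0006,0.0075,0],[0,0,0]],[1,[0.0006,0.0075,0],[0,0,0]],[1,[0.0006,0.0075,0],[0,0,0]],[1,[0.0006,0.0075,0],[0,0,0]]]'

```text
time: 10.55
eef_pos: [0.5387, -0.0843, 0.0156]
eef_rot: [-2.571, -1.805, 0.0]
force: [-2.5, -3.2, 3.3]
gripper_width: 0.0007
grip_force: 2.4
```

Request:
apply_moves --deltas '[[1,[0.0006,0.0075,0],[0,0,0]],[1,[0.0006,0.0075,0],[0,0,0]],[1,[0.0006,0.0075,0],[0,0,0]],[1,[0.0006,0.0075,0],[0,0,0]],[1,[0.0006,0.0075,0],[0,0,0]]]'

```text
time: 11.18
eef_pos: [0.5405, -0.0618, 0.0156]
eef_rot: [-2.571, -1.805, 0.0]
force: [-2.5, -4.4, 2.8]
gripper_width: 0.0002
grip_force: 2.4
```

```bash
python3 tin.py t8 -.048 .036; python3 -c "
from h import *
o=np.array([.6058,-.0498]);n=np.array([.9965,-.0833]);t=np.array([.0833,.9965])
W=world('side',np.load('pics/side0.npy'));Q=W[...,:2]-o;a=Q@n;b=Q@t;z=W[...,2]
m=(a>-.085)&(a<-.02)&(b>.08)&(b<.16)
f=m&(z>.01)&(z<.036);g=m&(z>.039)&(z<.05);print('stop face y',np.percentile(b[f],[5,25,50,75]),'top',np.percentile(b[g],[2,50,98]))"
```

```text
t 11.18 tool xt -0.0641 -0.0173 Fn,Ft -2.1 -4.6
tin 163 [-0.0481  0.0366] 0.0015
stop face y [0.10425505 0.10853175 0.11027119 0.1122108 ] top [0.10621589 0.12241877 0.13983307]
```

Request:
apply_moves --deltas '[[1,[0.0005,0.006,0],[0,0,0]],[1,[0.0005,0.006,0],[0,0,0]],[1,[0.0005,0.006,0],[0,0,0]],[1,[0.0004,0.005,0],[0,0,0]],[1,[0.0003,0.004,0],[0,0,0]]]'

```text
time: 11.85
eef_pos: [0.5418, -0.0456, 0.0156]
eef_rot: [-2.571, -1.805, 0.0]
force: [-1.9, -4.1, 2.1]
gripper_width: 0.0006
grip_force: 2.1
```

Request:
apply_moves --deltas '[[1,[0.0002,0.002,0],[0,0,0]],[1,[0.0002,0.002,0],[0,0,0]],[1,[0.0002,0.002,0],[0,0,0]]]'

```text
time: 12.22
eef_pos: [0.5421, -0.0423, 0.0156]
eef_rot: [-2.571, -1.805, 0.0]
force: [-2.8, -4.3, 3.0]
gripper_width: 0.0003
grip_force: 2.2
```

```bash
python3 tin.py t9 -.048 .056
```

```text
t 12.22 tool xt -0.0641 0.0022 Fn,Ft -2.4 -4.5
tin 159 [-0.0478  0.0563] 0.0014
```

Request:
apply_moves --deltas '[[1,[0.0001,0.0016,0],[0,0,0]],[1,[0.0002,0.0016,0],[0,0,0]],[1,[0.0001,0.0016,0],[0,0,0]]]'

```text
time: 12.65
eef_pos: [0.5424, -0.0393, 0.0156]
eef_rot: [-2.571, -1.805, -0.0]
force: [-3.3, -3.3, 0.9]
gripper_width: 0.0002
grip_force: 2.0
```

Request:
apply_moves --deltas '[[1,[0.0001,0.001,0],[0,0,0]],[1,[0.0001,0.001,0],[0,0,0]]]'

```text
time: 12.9
eef_pos: [0.5425, -0.0381, 0.0156]
eef_rot: [-2.571, -1.805, 0.0]
force: [-1.8, -3.7, 1.3]
gripper_width: -0.0001
grip_force: 2.0
```

Request:
apply_moves --deltas '[[1,[0.0001,0.0008,0],[0,0,0]],[1,[0.0001,0.0008,0],[0,0,0]]]'

```text
time: 13.15
eef_pos: [0.5426, -0.0372, 0.0156]
eef_rot: [-2.571, -1.805, 0.0]
force: [-2.8, -3.8, 2.2]
gripper_width: 0.0003
grip_force: 2.1
```

Request:
apply_moves --deltas '[[1,[0.0001,0.0008,0],[0,0,0]],[1,[0.0001,0.0006,0],[0,0,0]]]'

```text
time: 13.4
eef_pos: [0.5427, -0.0364, 0.0156]
eef_rot: [-2.571, -1.805, 0.0]
force: [-3.1, -3.5, 1.0]
gripper_width: 0.0007
grip_force: 2.3
```

Request:
apply_moves --deltas '[[1,[0.0001,0.0008,0],[0,0,0]],[1,[0.0001,0.0006,0],[0,0,0]]]'

```text
time: 13.65
eef_pos: [0.5428, -0.0356, 0.0156]
eef_rot: [-2.571, -1.805, 0.001]
force: [-3.3, -3.7, 2.0]
gripper_width: 0.0004
grip_force: 2.5
```

Request:
apply_moves --deltas '[[1,[0.0001,0.0008,0],[0,0,0]],[1,[0.0001,0.0006,0],[0,0,0]]]'

```text
time: 13.9
eef_pos: [0.5429, -0.0349, 0.0156]
eef_rot: [2.571, 1.805, -0.001]
force: [-3.6, -4.0, 1.4]
gripper_width: 0.0003
grip_force: 2.6
```

Request:
apply_moves --deltas '[[1,[0.0001,0.0008,0],[0,0,0]],[1,[0,0.0006,0],[0,0,0]]]'

```text
time: 14.15
eef_pos: [0.5429, -0.034, 0.0156]
eef_rot: [-2.571, -1.805, 0.001]
force: [-3.0, -3.4, 1.8]
gripper_width: 0.0004
grip_force: 2.6
```

Request:
apply_moves --deltas '[[1,[0.0001,0.0008,0],[0,0,0]],[1,[0,0.0006,0],[0,0,0]]]'

```text
time: 14.4
eef_pos: [0.543, -0.0333, 0.0156]
eef_rot: [2.571, 1.805, -0.001]
force: [-3.3, -5.5, 1.6]
gripper_width: 0.0004
grip_force: 3.1
```

Request:
apply_moves --deltas '[[1,[0,0.0006,0],[0,0,0]]]'

```text
time: 14.52
eef_pos: [0.5429, -0.0333, 0.0156]
eef_rot: [2.571, 1.804, -0.002]
force: [-3.0, -6.8, 1.6]
gripper_width: 0.0005
grip_force: 3.6
```

Request:
apply_moves --deltas '[[1,[0,0.0006,0],[0,0,0]],[1,[0,0,0],[0,0,0]]]'

```text
time: 14.78
eef_pos: [0.5429, -0.0333, 0.0156]
eef_rot: [2.571, 1.804, -0.002]
force: [-2.9, -7.5, 1.5]
gripper_width: 0.0004
grip_force: 3.8
```

Request:
apply_moves --deltas '[[1,[0,0.0008,0],[0,0,0]],[1,[0,0.0006,0],[0,0,0]],[1,[0,0,0],[0,0,0]]]'

```text
time: 15.15
eef_pos: [0.543, -0.0332, 0.0157]
eef_rot: [2.57, 1.802, -0.003]
force: [-2.9, -8.6, 2.0]
gripper_width: 0.0002
grip_force: 5.1
```

```bash
python3 tin.py t10 -.048 .065
```

```text
t 15.15 tool xt -0.064 0.0113 Fn,Ft -2.2 -8.9
tin 149 [-0.048   0.0649] 0.0014
```

Request:
apply_moves --deltas '[[1,[0,0.0008,0],[0,0,0]],[1,[0,0.0008,0],[0,0,0]],[1,[0,0.0004,0],[0,0,0]],[1,[0,0,0],[0,0,0]]]'

```text
time: 15.7
eef_pos: [0.5429, -0.0332, 0.0157]
eef_rot: [2.57, 1.801, -0.005]
force: [-3.7, -13.3, 1.4]
gripper_width: 0.0002
grip_force: 6.8
```

Request:
apply_moves --deltas '[[1,[0,0,0],[0,0,0]],[1,[0,0,0],[0,0,0]],[1,[0,0,0],[0,0,0]],[1,[0,0,0],[0,0,0]],[1,[0,0,0],[0,0,0]]]'

```text
time: 16.32
eef_pos: [0.5429, -0.0331, 0.0156]
eef_rot: [2.57, 1.801, -0.005]
force: [-3.2, -13.4, 1.2]
gripper_width: 0.0001
grip_force: 6.8
```

Request:
apply_moves --deltas '[[1,[0,0,0],[0,0,0]],[1,[0,0,0],[0,0,0]],[1,[0,0,0],[0,0,0]],[1,[0,0,0],[0,0,0]],[1,[0,0,0],[0,0,0]]]'

```text
time: 16.95
eef_pos: [0.5429, -0.0332, 0.0157]
eef_rot: [2.57, 1.801, -0.005]
force: [-4.6, -13.7, 1.7]
gripper_width: 0.0001
grip_force: 6.8
```

Request:
apply_moves --deltas '[[1,[0,-0.0007,0],[0,0,0]],[1,[0,0,0],[0,0,0]],[1,[0,0,0],[0,0,0]],[1,[0,0,0],[0,0,0]],[1,[0,0,0],[0,0,0]]]'

```text
time: 17.58
eef_pos: [0.5429, -0.0332, 0.0156]
eef_rot: [2.57, 1.801, -0.004]
force: [-4.0, -11.8, 1.5]
gripper_width: 0.0004
grip_force: 6.2
```

Request:
apply_moves --deltas '[[1,[0,0,0],[0,0,0]],[1,[0,0,0],[0,0,0]],[1,[0,0,0],[0,0,0]],[1,[0,0,0],[0,0,0]],[1,[0,0,0],[0,0,0]]]'

```text
time: 18.2
eef_pos: [0.5429, -0.0332, 0.0156]
eef_rot: [2.57, 1.801, -0.004]
force: [-3.6, -11.7, 1.6]
gripper_width: 0.0006
grip_force: 6.2
```

Request:
apply_moves --deltas '[[1,[-0.0003,-0.0012,0],[0,0,0]],[1,[-0.0003,-0.0012,0],[0,0,0]],[1,[-0.0003,-0.0012,0],[0,0,0]],[1,[-0.0005,-0.0015,0],[0,0,0]],[1,[-0.0007,-0.002,0],[0,0,0]]]'

```text
time: 18.82
eef_pos: [0.5421, -0.0341, 0.0156]
eef_rot: [-2.57, -1.805, -0.002]
force: [-0.0, -0.2, -0.1]
gripper_width: 0.0005
grip_force: 0.0
```

Request:
apply_moves --deltas '[[1,[-0.0035,-0.01,0],[0,0,0]],[1,[-0.007,-0.02,0],[0,0,0]],[1,[-0.015,-0.04,0],[0,0,0]],[1,[-0.02,-0.055,0],[0,0,0]],[1,[0,0,0],[0,0,0]]]'

```text
time: 19.45
eef_pos: [0.5138, -0.1121, 0.0157]
eef_rot: [2.574, 1.801, -0.0]
force: [-0.8, -0.3, -0.1]
gripper_width: 0.0002
grip_force: 0.0
```

Request:
apply_moves --deltas '[[1,[-0.02,-0.03,0.06],[0,0,0]],[1,[-0.03,-0.06,0.08],[0,0,0]],[1,[-0.03,-0.06,0.08],[0,0,0]],[1,[-0.03,-0.06,0.08],[0,0,0]],[1,[0,0,0],[0,0,0]]]'

```text
time: 20.08
eef_pos: [0.4494, -0.2382, 0.2005]
eef_rot: [2.568, 1.796, 0.005]
force: [-0.1, -0.3, 0.2]
gripper_width: 0.0001
grip_force: 0.0
```

```bash
python3 tin.py t11 -.048 .065; python3 -c "
from h import *
grab('top','top2');a=cv2.imread('pics/t11.png')[120:270,170:350];b=cv2.imread('pics/top2.png')[130:260,160:340]
cv2.imwrite('pics/fin.png',np.vstack([cv2.resize(a,(540,300)),cv2.resize(b,(540,300))]))"
```

```text
t 20.07 tool xt -0.1401 -0.2008 Fn,Ft -0.1 -0.3
tin 208 [-0.0479  0.0655] 0.0012
```

View pics/fin.png

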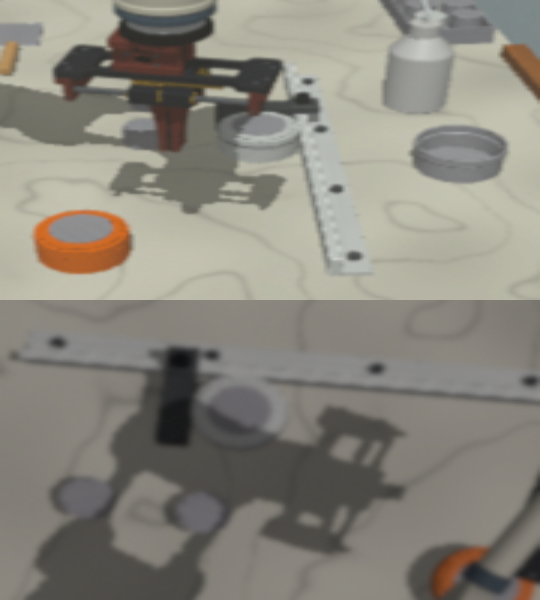

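The tin sits against both the rail and the stop block (lower view, centre (238,410), block edge near 197). The bystanders haven't moved and the arm is clear.

```bash
python3 -c "
from rig import arm
print(arm.job_done())"
```

```text
the job is handed in; nothing more can be done
None
```

I handed the job in at about 20 s. The tin is resting against the rail and the stop: I held it there for over two seconds with 12–14 N at the tool (about 10 N on the stop, allowing for friction). The arm is clear and nothing else was touched, but I judged the pin to be in from the tin's position because the cameras don't show it.

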